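# Measure a sintered zirconia bar in the bench micrometer

### The job

Check the long ceramic bar in the bench micrometer: lay it flat along the micrometer's steel table under the spindle and slide it gently home against the end stop, square and in the middle. Then turn the small ratchet knob at the very top clockwise until the spindle has closed on the bar and the ratchet slips (turning the thimble below it instead would crush the bar); let it slip for a quarter turn or so, not more than half a turn, and leave the bar clamped there with the knob released. Do not knock the other things about.

Things in the scene. Friction and masses are not known exactly. Their poses are not given: they have to be found in the camera images.
- bar: the long plain ivory ceramic bar to be measured, 90 x 20 x 10 mm, about 110 g, lying flat on the bench among other blanks (it is the longest of them; both ends are alike). Origin at its centre, 5 mm above its underside; x along its length, y across its 20 mm width, z up. The ceramic chips: it must never be pressed against the stop or by the spindle with more than 30 N
- stand: the bench micrometer, a heavy fixed grey stand. Origin on the vertical spindle axis, at bench level; z up, x from its open front to the column at its back: a part is slid in along +x. Round the axis over the table are only the head's clamp ring and sleeve (radius 16 mm, lowest 85 mm over the bench); arm, readout and column are behind the axis, up to 150 mm over the bench
- table_front (a point): middle of the front edge of the micrometer's lapped steel table, on its top face, 42 mm above the bench and 82 mm in front of the spindle axis; axes as the stand's. The table is 62 mm wide and reaches 30 mm behind the axis; the grey base below it is 116 mm wide, 28 mm high and stands out 10 mm further to the front
- stop: the end stop, a dark steel bracket on the table. Origin at the middle of the lower edge of its front face, 12 mm behind the spindle axis; the face is 30 mm wide, 9 mm high, square to the stand's x. With the bar home, the bar's centre is 45 mm in front of this face and on the stand's x axis
- spindle: the non-turning steel measuring spindle, radius 4.5 mm. Origin at the centre of its lower face; it starts 13 to 15 mm above the table, that is 3 to 5 mm above a bar lying there, and comes down when the thimble is turned
- ratchet_grip (a point): grip point of the ratchet knob, on the spindle axis 195 mm above the bench. The knob is a knurled steel cylinder, 15 mm diameter, from 175 to 202 mm above the bench, on top of the thimble (22 mm diameter, 136 to 172 mm). Fingertips should stay over the thimble's top, so at most 22 mm below this point: turning the thimble itself bypasses the ratchet and crushes the part
- thimble (a joint): angle of the thimble, rad, growing clockwise seen from above; 10 mm of spindle travel down per full turn (1.59 mm per rad). The ratchet knob drives it through the ratchet until the ratchet slips, and it stays where it is left. Turning it freely takes about 0.045 N m
- ratchet (a joint): how far the ratchet knob has slipped round clockwise relative to the thimble, rad: 0 at the start, stays put while the knob drives the thimble and grows when the ratchet slips, at about 0.065 N m, which clamps the bar with about 15 N
- block: a short ivory milling block, 40 x 20 x 16 mm, with a steel stub of 17 mm at one end; leave alone. Origin under its centre
- plate: a broad ivory blank, 58 x 42 x 14 mm; leave alone. Origin under its centre
- jar_a: a powder jar with a pale green lid, 52 mm diameter, 66 mm high; leave alone. Origin under its centre
- jar_b: a powder jar like jar_a; leave alone. Origin under its centre
- jar_c: a larger powder jar, 60 mm diameter, 76 mm high; leave alone. Origin under its centre
- cap: a loose round white jar lid, 54 mm diameter, 11 mm high; leave alone. Origin under its centre
- ingot: a small ceramic pressing ingot, 13 mm diameter, 10 mm high; leave alone. Origin under its centre
Things that resemble listed ones, but are neither listed nor needed, are in the scene too. What is shaped like the bar but blue is not meant.

How it is judged:
By the outcome, as a careful person would: the job done as asked, in the order asked, and still so for the second after the job is handed in, with the robot touching nothing.
It also fails if it takes over 72 s, if anything falls off the work surface, if the arm or the gripper's body presses on something with over 40 N, if the wrist force passes 120 N, or if a joint passes its speed limit or range.

### The arm

A 6-joint arm with a two-finger parallel gripper is mounted at the origin on the work surface. World frame = base frame: x ahead of the robot, y to its left, z up, the work surface at z = 0. Lengths are in m, angles in rad, forces in N, time in s.
With the tool pointing down it reaches from about 0.3 to 0.875 m from the base axis. Payload 6.4 kg.
Tool frame: the origin (TCP) lies midway between the tips of the shut fingers; the grasp point (between the pads) lies 19 mm behind it; z points along the fingers, y is the line along which they close (so a half turn about z gives the same grasp; the last joint's range is limited). The gripper opens to 85 mm and grips with 20 to 120 N. Pads are 22 mm wide; open, the fingers measure 114 mm over their backs; the gripper's body (76 mm by 85 mm) begins 54 mm behind the grasp point. The pads swing forward as they close: fully open they stand 13 mm farther back than shut.
Start: joints at [-0.206, 0.181, 1.607, -0, 1.354, -0.206], TCP at [0.575, 0, 0.231] pointing down, gripper open.
Joint ranges: [-2.99, 2.99], [-0.89, 2.07], [0.3, 2.58], [-1.14, 4.28], [0, 2.63], [-3.12, 3.12]. Speed limits (rad/s): [2.57, 2.57, 3.01, 3.14, 3.14, 3.14].

### API

Orientations are given as a unit quaternion [w, x, y, z].
In Python, from bench import status, camera, ctrl gives the robot as it stands. The module is installed in compiled form; this text tells all that it offers.
- The arm moves only by the shell command python3 -m handwheel 'ROWS'. ROWS is JSON, a list that holds one entry, the list of rows, each a list of 7 numbers: the opening, from -1 (shut) to 1 (fully open), then the shift along the tool's x, y, z in cm, then the turn, a rotation vector about the tool's x, y, z in degrees. A call has 1 to 10 rows; each row is the pose to reach, as a shift and turn from the pose commanded when the call began, along the tool's axes at that moment; what a row does not reach only later rows make up. A row lasts 1/8 s, in which the tool goes at most 62.5 mm and 10.7 degrees, less where a joint would pass 70% of its speed; a pose out of reach is approached as far as the arm can. A call with a gripper value outside its range is refused whole. The fingers move at their own pace and stop on an object; the grip force is fixed at half the most. Time passes only in rows, so rows that repeat a pose let the fingers close. It gives the time, the measured TCP pose, the force, the opening and the grip force at its end, in the units of the state.
- status.get_obs(): the state, without advancing time (a new reading comes with each control period).
- camera(name): name is "scene" or "side" or "wrist"; returns a dict with "frame" (420x560x3 uint8, blue, green, red), "depth" (420x560 float32, m along the optical axis (not along the pixel's ray), 0 where there is no reading), "fx", "fy", "cx", "cy" (pixels), "extrinsics" (4x4, takes a point from camera to world coordinates); the wrist camera has in their place "hand_eye" (4x4, takes a point from camera to tool coordinates, whose origin is the TCP and whose axes are the flange's). Camera axes: x right, y down, z forward; pixel columns grow to the right and rows downward; lengths in m; the calibration is good to about 2 mm. A picture is of the moment at which its call begins: read the wrist's pose just before it.
- ctrl.hand_in(): hands the job in; it is judged then, once.
The state is a dict: "time_s": time; "q": joint angles; "dq": joint speeds; "joint_efforts": joint torques, N m; "eef_pos": TCP position; "eef_rot": TCP orientation; "wrist_force": force on the tool from outside, world axes, zero at the start; "torque": the same for the moment, N m; "opening": opening from 0.0 (shut) to 1.0 (fully open); "grasp_force": force on a finger pad.
Only numpy, scipy, OpenCV 4.12 (cv2) and the standard library are available. Lean on these libraries where they do the work, as an engineer would, in place of code of your own. Each camera call takes 0.05 s, during which the arm holds its last target. There are 200 camera calls.

## Working session

There is one attempt and no reset: what is moved stays moved. The work goes in short steps, Python scripts to look and compute and a shell command to move; the robot and the scene stay as the last step left them, time stands still between calls to the robot, and variables do not carry over. Pictures are saved under pics/ and viewed, at most 10 in all, crops included, and the job is handed in when it is done.

```bash
mkdir -p pics; cat > h.py <<'E'
import numpy as np, cv2
from bench import status, camera, ctrl
from scipy.spatial.transform import Rotation as R
def T():
    o=status.get_obs(); M=np.eye(4); q=o['eef_rot']; M[:3,:3]=R.from_quat([q[1],q[2],q[3],q[0]]).as_matrix(); M[:3,3]=o['eef_pos']; return M
def shot(name,fn):
    M=T(); c=camera(name); E=c['extrinsics'] if 'extrinsics' in c else M@c['hand_eye']
    cv2.imwrite('pics/'+fn+'.png',c['frame']); np.savez('pics/'+fn,d=c['depth'],E=E,K=[c['fx'],c['fy'],c['cx'],c['cy']],f=c['frame']); 
def cloud(fn):
    z=np.load('pics/'+fn+'.npz'); d=z['d']; fx,fy,cx,cy=z['K']; v,u=np.mgrid[:d.shape[0],:d.shape[1]]
    P=np.stack([(u-cx)/fx*d,(v-cy)/fy*d,d],-1)@z['E'][:3,:3].T+z['E'][:3,3]; P[d==0]=np.nan; return P
E
python3 - <<'E'
from h import *
shot('scene','s1'); shot('side','d1')
a=cv2.imread('pics/s1.png');print(status.get_obs())
for n in('s1','d1'):
    z=np.load(f'pics/{n}.npz');print(z['E'].round(3),z['K'])
E
```

```text
{'time_s': 0.1, 'q': array([-2.06275423e-01,  1.81484723e-01,  1.60790391e+00, -1.04722411e-05,
        1.35377674e+00, -2.06319216e-01]), 'dq': array([ 6.86529313e-04, -2.19947963e-03, -3.03089135e-03,  6.95230765e-04,
        9.73903117e-06, -7.83065621e-04]), 'joint_efforts': array([-2.02498759e-04, -4.45872438e+01, -3.52238703e+01, -4.27332343e-04,
        4.16999465e-03,  3.20961749e-05]), 'eef_pos': array([5.74510934e-01, 1.30642983e-04, 2.30466104e-01]), 'eef_rot': array([-6.55351397e-04,  7.07090279e-01,  7.07122846e-01, -4.34632198e-04]), 'wrist_force': array([-0.20040665,  1.55684969,  0.13521632]), 'torque': array([-0.01111846,  0.05143086, -0.04203926]), 'grasp_force': 0.0, 'opening': 1.0024307023914973}
[[ 0.842  0.454 -0.293  0.934]
 [ 0.54  -0.7    0.467 -0.66 ]
 [ 0.007 -0.552 -0.834  1.289]
 [ 0.     0.     0.     1.   ]] [516.51634614 516.51634614 281.70745382 214.28478782]
[[ 0.976 -0.155  0.154  0.376]
 [-0.218 -0.614  0.759 -0.914]
 [-0.023 -0.774 -0.633  0.894]
 [ 0.     0.     0.     1.   ]] [456.15638838 456.15638838 275.69430458 208.57223155]
```

View pics/s1.png

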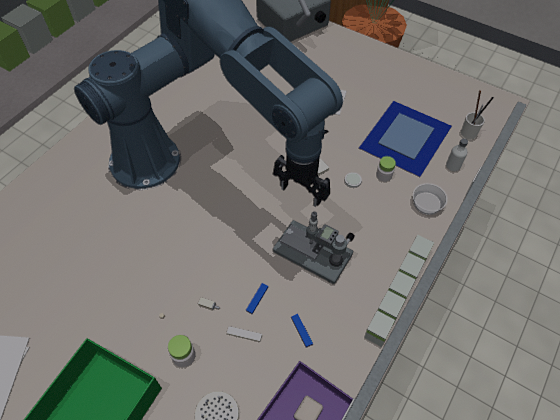

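View pics/d1.png

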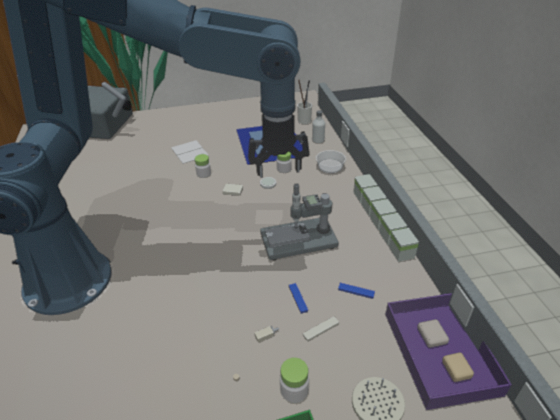

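The bar is ivory, at scene (244,334) and side (321,328). The micrometer is at scene (313,245) and side (300,232), with its column to the right, toward world +x. The green-lidded jar sits at scene (180,348).

```bash
python3 - <<'E'
from h import *
for n,(u,v) in {'s1':(244,334),'d1':(321,328)}.items():
    P=cloud(n); f=np.load(f'pics/{n}.npz')['f'].astype(int)
    c=P[v,u]; print(n,'bar',c.round(4))
    w=(np.linalg.norm(P[...,:2]-c[:2],axis=-1)<.07)&(abs(P[...,2]-.010)<.004)&(P[...,2]>.006)
    print(np.median(P[w][:,2]),w.sum(), [ (round(x,4) if np.isscalar(x) else np.round(x,4)) for x in cv2.minAreaRect(P[w][:,:2].astype(np.float32)*1)])
    # stand: points by height around
    g=(abs(P[...,0]-.64)<.18)&(abs(P[...,1]+.15)<.13)&(P[...,2]<.2)
    for lo,hi in((.024,.032),(.038,.046),(.17,.178),(.197,.206)):
        m=g&(P[...,2]>lo)&(P[...,2]<hi); q=P[m][:,:2].astype(np.float32)
        if len(q)>3: print(lo,m.sum(),q.mean(0).round(4),[np.round(x,4) for x in cv2.minAreaRect(q)], np.median(P[m][:,2]).round(4))
a=cv2.imread('pics/s1.png')[195:290,260:370]; b=cv2.imread('pics/d1.png')[175:265,250:350]
cv2.imwrite('pics/c1.png',np.hstack([cv2.resize(a,(400,345),interpolation=2),cv2.resize(b,(383,345),interpolation=2)]))
E
```

```text
s1 bar [ 0.6017 -0.3065  0.0077]
0.008643528699448955 266 [array([ 0.5947, -0.2917]), array([0.0945, 0.1065]), 14.8908]
0.024 644 [ 0.6362 -0.0445] [array([ 0.6271, -0.0426]), array([0.1995, 0.0447]), np.float64(0.7333)] 0.027
0.038 176 [ 0.5923 -0.0291] [array([ 0.6209, -0.028 ]), array([0.1695, 0.019 ]), np.float64(1.844)] 0.0405
d1 bar [ 0.5993 -0.3043  0.0078]
0.009974120099595252 322 [array([ 0.5838, -0.2991]), array([0.0954, 0.0969]), 51.4019]
0.024 676 [ 0.6261 -0.0437] [array([ 0.6247, -0.043 ]), array([0.1983, 0.0458]), np.float64(0.0228)] 0.0277
0.038 179 [ 0.5875 -0.028 ] [array([ 0.5901, -0.0289]), array([0.0178, 0.1099]), np.float64(89.9818)] 0.0419
```

View pics/c1.png

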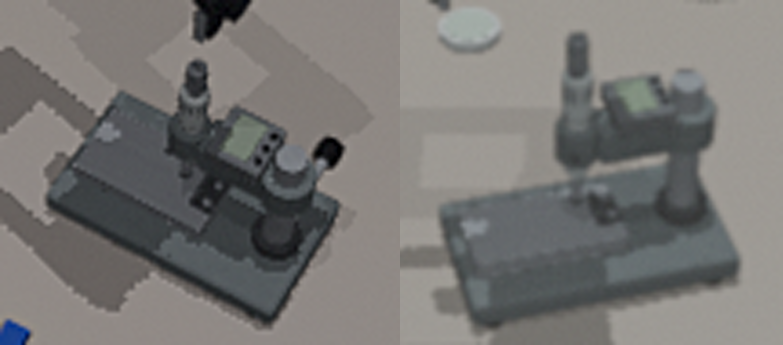

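The crop shows the knob at scene (314,214), the open table to the left (world −x) and the column to the right. My search window cut the stand off at y > −0.02, so I'll widen it.

```bash
python3 - <<'E'
from h import *
for n in('s1','d1'):
    P=cloud(n); f=np.load(f'pics/{n}.npz')['f'].astype(int)
    g=(abs(P[...,0]-.62)<.18)&(abs(P[...,1]-0)<.13)
    for lo,hi in((.022,.033),(.039,.046),(.178,.206)):
        m=g&(P[...,2]>lo)&(P[...,2]<hi); 
        if lo>.1: m&=(P[...,0]<.70)&(P[...,0]>.57)&(abs(P[...,1])<.05)
        q=P[m][:,:2].astype(np.float32)
        if len(q)>3: print(n,lo,m.sum(),q.mean(0).round(4),q.min(0),q.max(0),[np.round(x,4) for x in cv2.minAreaRect(q)], np.median(P[m][:,2]).round(4))
    # bar by color: ivory bright, low saturation
    m=(f.min(-1)>125)&(np.linalg.norm(P[...,:2]-[.6,-.305],axis=-1)<.065)
    m2=m&(P[...,2]>.004)
    q=P[m2][:,:2].astype(np.float32); print('bar',m.sum(),m2.sum(),q.mean(0),[np.round(x,4) for x in cv2.minAreaRect(q)])
    vv,uu=np.nonzero(m); print(uu.min(),uu.max(),vv.min(),vv.max(), f[P.shape[0]-86 if n=='s1' else 328, 244 if n=='s1' else 321])
E
```

```text
s1 0.022 1173 [ 0.6408 -0.0247] [ 0.5259167  -0.06608391] [0.72693723 0.05492977] [array([ 0.6261, -0.006 ]), array([0.1995, 0.1174]), np.float64(1.5871)] 0.0265
s1 0.039 505 [ 0.6    -0.0096] [ 0.5364276  -0.03941809] [0.7152373  0.02524584] [array([ 0.6255, -0.0095]), array([0.0642, 0.1786]), np.float64(88.1199)] 0.0416
s1 0.178 48 [ 0.6193 -0.0075] [ 0.61080307 -0.01374215] [0.6260441 0.0022945] [array([ 0.6185, -0.0055]), array([0.0139, 0.0153]), np.float64(21.7047)] 0.1968
bar 1801 282 [ 0.59900653 -0.3048369 ] [array([ 0.5965, -0.3073]), array([0.1042, 0.114 ]), np.float64(59.4056)]
219 269 311 359 [156 154 154]
d1 0.022 1160 [ 0.6277 -0.0207] [ 0.5233144  -0.06588959] [0.7238487  0.05808552] [array([ 0.6236, -0.0041]), array([0.1992, 0.1203]), np.float64(1.4603)] 0.0277
d1 0.039 630 [ 0.5956 -0.0058] [ 0.533921   -0.03779225] [0.71423674 0.03122697] [array([ 0.6242, -0.0031]), array([0.1801, 0.0682]), np.float64(1.3249)] 0.0421
d1 0.178 58 [ 0.6151 -0.0054] [ 0.608808   -0.01094782] [0.62248576 0.00537404] [array([ 0.6157, -0.0037]), array([0.0147, 0.0147]), np.float64(39.1884)] 0.1944
bar 1990 325 [ 0.59802353 -0.30507663] [array([ 0.5933, -0.3122]), array([0.1042, 0.1065]), np.float64(10.7096)]
294 349 308 355 [173 181 180]
```

```bash
python3 -m handwheel '[[[1,-6,1,-1,0,0,0],[1,-12,2,-1,0,0,0],[1,-18,2.5,-1,0,0,0],[1,-24,2.5,0,0,0,0],[1,-30,2.5,0,0,0,0],[1,-30.5,2.5,0,0,0,0],[1,-30.5,2.5,0,0,0,0],[1,-30.5,2.5,0,0,0,0]]]'
python3 - <<'E'
from h import *
shot('wrist','w1')
P=cloud('w1'); f=np.load('pics/w1.npz')['f'].astype(int)
print(status.get_obs()['eef_pos'],T()[:3,:3].round(3))
E
```

```text
time_s: 1.1
eef_pos: [0.6002, -0.3034, 0.2312]
eef_rot: [-0.0, 0.707, 0.708, 0.0]
wrist_force: [0.2, 0.1, 0.4]
opening: 1.002
grasp_force: 0.0
[ 0.60032496 -0.30327765  0.23138717] [[-0.002  1.    -0.   ]
 [ 1.     0.002  0.   ]
 [ 0.    -0.    -1.   ]]
```

View pics/w1.png

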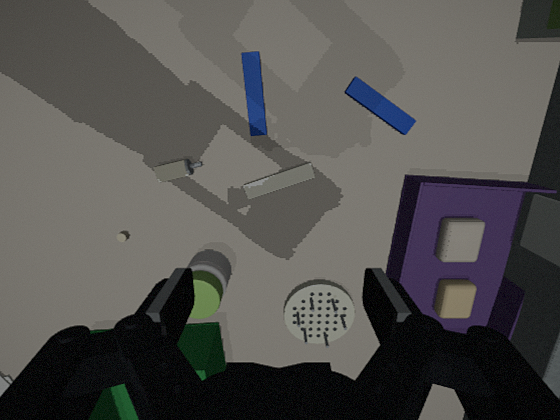

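The bar is seen from (242,192) to (315,170). Its top-face corners are near (242,186), (312,163), (315,177) and (246,199). The jar lid at (205,297) is the nearest neighbour.

```bash
cat >> h.py <<'E'
def ray(fn,pts,z):
    n=np.load('pics/'+fn+'.npz'); fx,fy,cx,cy=n['K']; E=n['E']; p=np.array(pts,float)
    d=np.c_[(p[:,0]-cx)/fx,(p[:,1]-cy)/fy,np.ones(len(p))]@E[:3,:3].T
    return E[:3,3]+d*((z-E[2,3])/d[:,2])[:,None]
E
python3 - <<'E'
from h import *
P=cloud('w1');f=np.load('pics/w1.npz')['f'].astype(int)
c=ray('w1',[(242,186),(312,163),(315,177),(246,199)],.010);print(c.round(4),c.mean(0))
d=(c[1]+c[2]-c[0]-c[3])/2;print(np.linalg.norm(d),np.degrees(np.arctan2(d[1],d[0])))
# depth-based
m=(P[...,2]>.006)&(P[...,2]<.014)&(np.linalg.norm(P[...,:2]-c.mean(0)[:2],axis=-1)<.06)
q=P[m][:,:2].astype(np.float32);print(m.sum(),np.median(P[m][:,2]),[np.round(x,4) for x in cv2.minAreaRect(q)])
z=np.load('pics/w1.npz')['E'];print(z.round(3))
# obstacle heights near
for (u,v) in [(175,170),(205,297),(320,312),(123,237)]: print(u,v,P[v,u].round(4))
a=cv2.imread('pics/w1.png')[140:220,220:335];cv2.imwrite('pics/c2.png',cv2.resize(a,None,fx=6,fy=6,interpolation=2))
E
```

```text
[[ 0.5532 -0.3083  0.01  ]
 [ 0.6405 -0.2791  0.01  ]
 [ 0.6449 -0.2966  0.01  ]
 [ 0.5577 -0.3254  0.01  ]] [ 0.59904763 -0.30234903  0.01      ]
0.09196685871421681 18.37656757118551
1134 0.009445523618804769 [array([ 0.5917, -0.2786]), array([0.0901, 0.0699]), np.float64(18.9689)]
[[ 1.     0.002  0.     0.599]
 [ 0.002 -0.95  -0.313 -0.223]
 [-0.001  0.313 -0.95   0.374]
 [ 0.     0.     0.     1.   ]]
175 170 [ 0.4731 -0.2869  0.0168]
205 297 [ 0.5134 -0.4257  0.0771]
320 312 [ 0.66   -0.4947  0.0128]
123 237 [ 0.3913 -0.3786  0.0098]
```

View pics/c2.png

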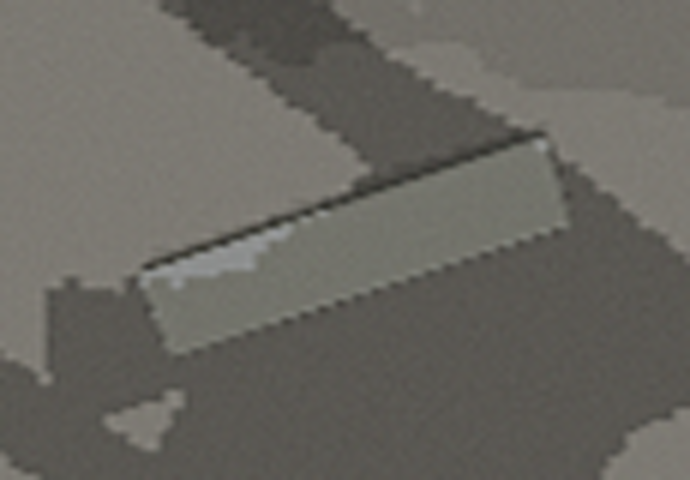

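Corners refined to about (243,185), (311,162), (315,177) and (250,199). That puts the bar centre at about (0.600, −0.302) with yaw about 18.5°. It measures 92 mm long with its top at about 10 mm, which fits. I'll grasp 30 mm toward its −x end, which will be the front end on the table.

```bash
python3 -m handwheel '[[[1,-0.65,-2.85,5,0,0,10.5],[1,-0.65,-2.85,10,0,0,21],[1,-0.65,-2.85,13,0,0,31.5],[1,-0.65,-2.85,15,0,0,42],[1,-0.65,-2.85,15,0,0,52.5],[1,-0.65,-2.85,15,0,0,63],[1,-0.65,-2.85,15,0,0,71.5],[0,-0.65,-2.85,15,0,0,71.5],[0,-0.65,-2.85,15,0,0,71.5]]]'
python3 - <<'E'
from h import *
shot('wrist','w2');print(status.get_obs()['eef_pos'],T()[:3,:3].round(3))
E
```

```text
time_s: 2.28
eef_pos: [0.5719, -0.3108, 0.0816]
eef_rot: [0.0, 0.987, 0.163, 0.0]
wrist_force: [-0.9, -0.0, -0.2]
opening: 0.606
grasp_force: 0.0
[ 0.57176024 -0.31093747  0.08150249] [[ 0.947  0.32   0.   ]
 [ 0.32  -0.947 -0.   ]
 [ 0.     0.    -1.   ]]
```

View pics/w2.png

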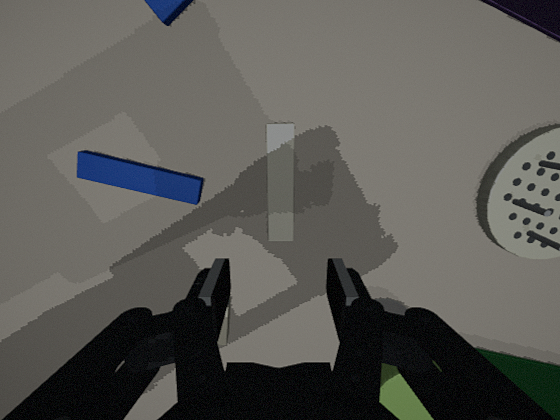

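The bar is aligned with the fingers: columns 267–294, top end at row 123, near end at row 241. A bit of the ivory block shows at (225,325), near the left finger, so I'll check the clearance.

```bash
python3 - <<'E'
from h import *
c=ray('w2',[(267,123),(294,123),(293.5,241),(269,241)],.010);M=np.linalg.inv(T())
print(c.round(4), ((c-T()[:3,3])@T()[:3,:3]).round(4))
P=cloud('w2');print(P[325,225],ray('w2',[(228,300),(222,345)],.016)); 
f=((P-T()[:3,3])@T()[:3,:3]);m=(P[...,2]>.011)&(P[...,2]<.02)&(np.arange(560)[None]<240)&(np.arange(420)[:,None]>295)&(np.load('pics/w2.npz')['f'].min(-1)>90)
print(m.sum(),f[m].min(0),f[m].max(0))
P=cloud('w1');m=(P[...,2]>.011)&(P[...,2]<.02)&(np.linalg.norm(P[...,:2]-[.473,-.287],axis=-1)<.05)
q=((P-T()[:3,3])@T()[:3,:3])[m];print(m.sum(),q.min(0),q.max(0))
E
```

```text
[[ 0.6389 -0.2793  0.01  ]
 [ 0.6449 -0.2971  0.01  ]
 [ 0.5606 -0.3269  0.01  ]
 [ 0.5544 -0.3085  0.01  ]] [[ 0.0737 -0.0085  0.0715]
 [ 0.0737  0.0103  0.0715]
 [-0.0157  0.0115  0.0715]
 [-0.0157 -0.0079  0.0715]]
[ 0.47062936 -0.29675091  0.01574356] [[ 0.49568596 -0.2924018   0.016     ]
 [ 0.44962321 -0.29991314  0.016     ]]
153 [-0.11189446 -0.05301836  0.06427976] [-0.07410138 -0.04321462  0.06717123]
588 [-0.11215308 -0.06606224  0.0614937 ] [-0.05451144 -0.04287916  0.07036763]
```

Clear: the block is at tool x < −0.054, the bar centre is 29 mm ahead of the TCP, and the lateral offset is 1 mm. Descend and close.

```bash
python3 -m handwheel '[[[0,0,0.1,4,0,0,0],[0,0,0.1,7,0,0,0],[0,0,0.1,7.8,0,0,0],[0,0,0.1,7.8,0,0,0],[-1,0,0.1,7.8,0,0,0],[-1,0,0.1,7.8,0,0,0],[-1,0,0.1,7.8,0,0,0],[-1,0,0.1,7.8,0,0,0],[-1,0,0.1,7.8,0,0,0]]]'
```

```text
time_s: 3.45
eef_pos: [0.573, -0.3133, 0.0053]
eef_rot: [0.001, 0.987, 0.161, 0.001]
wrist_force: [-0.2, 0.7, 6.5]
opening: 0.205
grasp_force: 59.2
```

The bar is held (opening 0.205, 59 N). But the wrist camera sits 80 mm out along tool +x, so it would end up at the micrometer head. I'll regrasp at the other end of the bar, so the camera faces away from the stand and looks toward it.

```bash
python3 -m handwheel '[[[0,0,0,0,0,0,0],[0,0,0,0,0,0,0],[0,0,0,-2,0,0,0],[0,3,0,-2,0,0,0],[0,5.8,0,-2,0,0,0],[0,5.8,0,-0.1,0,0,0],[0,5.8,0,-0.1,0,0,0],[-1,5.8,0,-0.1,0,0,0],[-1,5.8,0,-0.1,0,0,0],[-1,5.8,0,-0.1,0,0,0]]]'
python3 -m handwheel '[[[-1,0,0,0,0,0,0],[-1,0,0,0,0,0,0],[-1,0,0,-4,0,0,0],[-1,0,0,-9,0,0,0],[-1,0,0,-13,0,0,0],[-1,0,0,-13,0,0,0]]]'
python3 -c "
from h import *
print(status.get_obs()['q'])"
```

```text
time_s: 4.7
eef_pos: [0.6266, -0.2944, 0.0046]
eef_rot: [0.0, 0.987, 0.161, 0.0]
wrist_force: [0.1, 0.1, 1.6]
opening: 0.207
grasp_force: 58.8
time_s: 5.45
eef_pos: [0.6294, -0.2955, 0.1392]
eef_rot: [0.003, 0.987, 0.161, 0.003]
wrist_force: [-0.1, -0.4, -1.8]
opening: 0.208
grasp_force: 59.0
[-6.09271280e-01  5.18867381e-01  1.35636685e+00  3.11368124e-04
  1.25784123e+00  6.38323258e-01]
```

```bash
python3 -m handwheel '[[[-1,-4.7,-2.7,0,0,0,-10],[-1,-9.4,-5.3,0,0,0,-20],[-1,-14.2,-8,0,0,0,-30],[-1,-12.8,-12,0,0,0,-40],[-1,-11.4,-16,0,0,0,-50],[-1,-10,-20,0,0,0,-60],[-1,-8.7,-24,0,0,0,-70],[-1,-7.4,-28,0,0,0,-80],[-1,-6.1,-32.1,0,0,0,-90],[-1,-6.1,-32.1,0,0,0,-100]]]'
python3 -m handwheel '[[[-1,0,0,0,0,0,-10],[-1,0,0,0,0,0,-20],[-1,0,0,0,0,0,-30],[-1,0,0,0,0,0,-40],[-1,0,0,0,0,0,-50],[-1,0,0,0,0,0,-60],[-1,0,0,0,0,0,-63],[-1,0,0,0,0,0,-63]]]'
python3 - <<'E'
from h import *
shot('wrist','w3');print(status.get_obs()['eef_pos'],status.get_obs()['q'],T()[:3,:3].round(4))
E
```

```text
time_s: 6.7
eef_pos: [0.4655, -0.0058, 0.1327]
eef_rot: [-0.002, 0.507, 0.862, -0.0]
wrist_force: [-0.2, -0.2, -0.4]
opening: 0.203
grasp_force: 59.1
time_s: 7.7
eef_pos: [0.4662, -0.0086, 0.1331]
eef_rot: [-0.001, -0.013, 1.0, 0.0]
wrist_force: [0.4, -1.0, -0.8]
opening: 0.205
grasp_force: 59.1
[ 0.46636277 -0.00869417  0.13328514] [-2.74024017e-01  5.57159750e-02  1.96029479e+00  1.09248658e-04
  1.12750011e+00 -1.86986214e+00] [[-9.997e-01 -2.500e-02 -1.800e-03]
 [-2.500e-02  9.997e-01  6.000e-04]
 [ 1.800e-03  7.000e-04 -1.000e+00]]
```

View pics/w3.png

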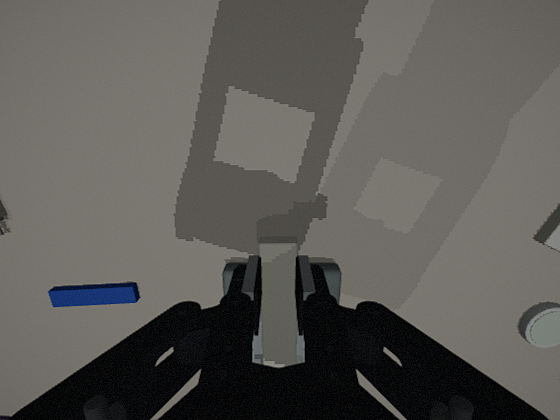

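The wrist view shows the bar held along the tool axis: near end at row 243, columns 260–299. The stand is hidden behind the gripper body. I'll move over the front of the table and look with the fixed cameras, which show bar and table in one image.

```bash
python3 -m handwheel '[[[-1,-3,0.12,2,0,0,0],[-1,-6.4,0.24,5,0,0,0],[-1,-6.4,0.24,7.3,0,0,0],[-1,-6.4,0.24,7.3,0,0,0],[-1,-6.4,0.24,7.3,0,0,0]]]'
python3 - <<'E'
from h import *
shot('scene','s2');shot('side','d2');print(status.get_obs()['eef_pos'],T()[:3,:3].round(4))
a=cv2.imread('pics/s2.png')[195:290,260:370]; b=cv2.imread('pics/d2.png')[175:265,250:350]
cv2.imwrite('pics/c3.png',np.hstack([cv2.resize(a,(400,345),interpolation=2),cv2.resize(b,(383,345),interpolation=2)]))
E
```

```text
time_s: 8.38
eef_pos: [0.5311, -0.0049, 0.0618]
eef_rot: [0.0, -0.013, 1.0, -0.0]
wrist_force: [-0.4, 0.1, -0.9]
opening: 0.208
grasp_force: 59.1
[ 0.53170872 -0.0050996   0.06255623] [[-9.997e-01 -2.580e-02  2.000e-03]
 [-2.580e-02  9.997e-01 -5.000e-04]
 [-2.000e-03 -5.000e-04 -1.000e+00]]
```

View pics/c3.png

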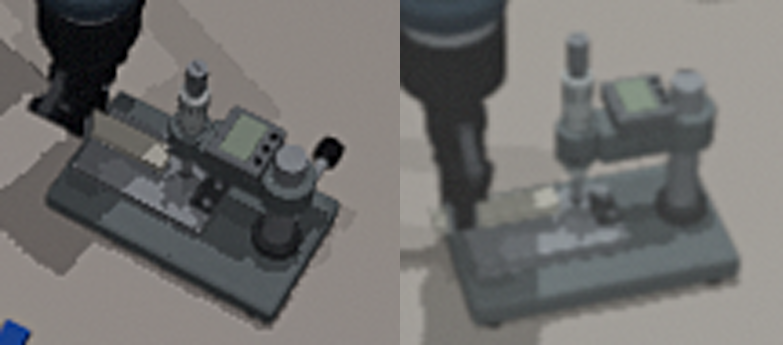

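The bar now hovers level over the table, with its far end in front of the spindle. I'll measure its lateral position and yaw relative to the stand from the same images.

```bash
python3 - <<'E'
from h import *
for n in('s','d'):
    P=cloud(n+'1'); g=(abs(P[...,0]-.62)<.18)&(abs(P[...,1])<.13)
    # base rect & table rect
    out=[]
    for lo,hi in((.022,.033),(.039,.046)):
        m=g&(P[...,2]>lo)&(P[...,2]<hi)&((lo<.03)|(P[...,0]<.64)); q=P[m][:,:2].astype(np.float32)
        r=cv2.minAreaRect(q); print(n,lo,np.round(r[0],4),np.round(r[1],4),round(r[2],2))
    P=cloud(n+'2'); f=np.load(f'pics/{n}2.npz')['f'].astype(int)
    m=(P[...,0]>.54)&(P[...,0]<.615)&(abs(P[...,1])<.03)&(P[...,2]>.060)&(P[...,2]<.078)
    q=P[m]; print(' bar',m.sum(),np.percentile(q,[2,50,98],axis=0).round(4).tolist())
    r=cv2.minAreaRect(q[:,:2].astype(np.float32)); print(' ',np.round(r[0],4),np.round(r[1],4),round(r[2],2))
    A=np.c_[q[:,:2]-q[:,:2].mean(0),np.ones(len(q))]; print('  plane',np.linalg.lstsq(A,q[:,2],rcond=None)[0].round(4))
    for x0 in np.arange(.555,.605,.01):
        s=q[abs(q[:,0]-x0)<.005]; print('   ',x0.round(3),len(s),np.percentile(s[:,1],[3,97]).round(4)) if len(s)>5 else 0
E
```

```text
s 0.022 [ 0.6261 -0.006 ] [0.1995 0.1174] 1.59
s 0.039 [ 0.5881 -0.0082] [0.0642 0.1036] 88.12
 bar 153 [[0.5408, -0.0183, 0.0607], [0.5684, -0.0076, 0.0655], [0.601, 0.0033, 0.0716]]
  [ 0.5716 -0.007 ] [0.0621 0.0266] 0.91
  plane [-0.0071 -0.0225  0.0655]
    0.555 23 [-0.0185  0.0014]
    0.565 26 [-0.0164  0.0026]
    0.575 27 [-0.0169  0.0033]
    0.585 21 [-0.0164  0.003 ]
    0.595 22 [-0.0162  0.0041]
d 0.022 [ 0.6236 -0.0041] [0.1992 0.1203] 1.46
d 0.039 [ 0.5872 -0.0039] [0.106  0.0682] 1.32
 bar 143 [[0.5427, -0.0157, 0.0612], [0.5726, -0.0074, 0.0669], [0.6141, 0.0061, 0.072]]
  [ 0.5771 -0.0041] [0.0754 0.0245] 5.48
  plane [-0.0019  0.1541  0.0666]
    0.555 22 [-0.0149  0.0053]
    0.565 24 [-0.0151  0.0025]
    0.575 24 [-0.0139  0.0054]
    0.585 23 [-0.014  0.004]
    0.595 24 [-0.0137  0.007 ]
```

Bar against table centreline is about +0.7 mm in y, and the yaw agrees within noise (the stand is at about 1.5°, the same as the tool). Lower to just over the table, then slide in to about 6 mm short of home.

```bash
python3 -m handwheel '[[[-1,0,-0.07,0.7,0,0,0],[-1,0,-0.07,1.2,0,0,0],[-1,0,-0.07,1.4,0,0,0],[-1,0,-0.07,1.4,0,0,0],[-1,0,-0.07,1.4,0,0,0]]]'
python3 -c "
from h import *
print(status.get_obs()['eef_pos'],T()[:3,:3].round(4))"
```

```text
time_s: 9.1
eef_pos: [0.5311, -0.0056, 0.0473]
eef_rot: [0.0, -0.013, 1.0, -0.0]
wrist_force: [0.2, 0.5, -1.7]
opening: 0.206
grasp_force: 59.1
[ 0.5311492  -0.00562008  0.04733417] [[-9.997e-01 -2.620e-02  1.000e-04]
 [-2.620e-02  9.997e-01 -0.000e+00]
 [-1.000e-04 -0.000e+00 -1.000e+00]]
```

```bash
python3 -m handwheel '[[[-1,-0.5,0,0,0,0,0],[-1,-1,0,0,0,0,0],[-1,-1.5,0,0,0,0,0],[-1,-1.8,0,0,0,0,0],[-1,-1.8,0,0,0,0,0],[-1,-1.8,0,0,0,0,0],[-1,-1.8,0,0.15,0,0,0],[-1,-1.8,0,0.15,0,0,0]]]'
python3 - <<'E'
from h import *
shot('side','d3');shot('scene','s3');print(status.get_obs()['eef_pos'],status.get_obs()['wrist_force'])
a=cv2.imread('pics/s3.png')[205:275,275:355]; b=cv2.imread('pics/d3.png')[190:250,260:345]
cv2.imwrite('pics/c4.png',np.hstack([cv2.resize(a,(400,350),interpolation=2),cv2.resize(b,(400,350),interpolation=2)]))
E
```

```text
time_s: 10.1
eef_pos: [0.549, -0.0051, 0.0465]
eef_rot: [-0.0, -0.013, 1.0, -0.0]
wrist_force: [-3.1, 0.2, 6.1]
opening: 0.206
grasp_force: 59.9
[ 0.54902572 -0.00512591  0.04654285] [-2.8929104   0.90471517  5.47958783]
```

View pics/c4.png

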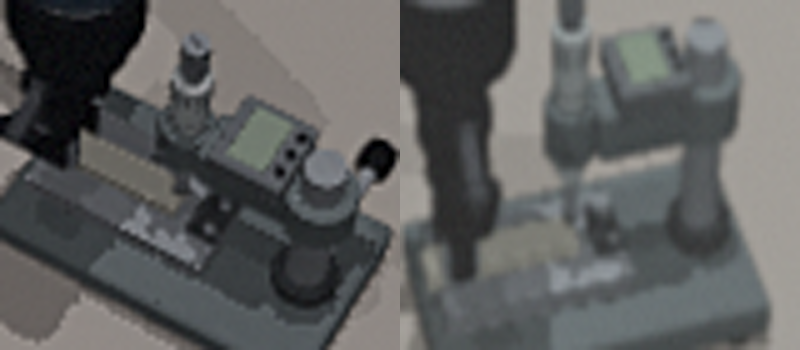

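The bar lies on the table, a few mm short of the dark stop at (210,215) in the left half, and is straight along the table. Release it, back off upward, shut the fingers and come down in front of its end.

```bash
python3 -m handwheel '[[[0,0,0,0,0,0,0],[0,0,0,0,0,0,0],[0,0,0,0,0,0,0],[0,1.5,0,-3,0,0,0],[-1,4.2,0,-4,0,0,0],[-1,4.2,0,-4,0,0,0],[-1,4.2,0,-4,0,0,0],[-1,4.2,0,-4,0,0,0],[-1,4.2,0,-0.1,0,0,0],[-1,4.2,0,-0.1,0,0,0]]]'
python3 - <<'E'
from h import *
o=status.get_obs();print(o['eef_pos'],o['wrist_force'],o['opening'])
shot('side','d4');shot('scene','s4')
for n in('s','d'):
    P=cloud(n+'4'); f=np.load(f'pics/{n}4.npz')['f'].astype(int)
    m=(P[...,0]>.53)&(P[...,0]<.625)&(abs(P[...,1])<.03)&(P[...,2]>.0475)&(P[...,2]<.058)
    q=P[m]; r=cv2.minAreaRect(q[:,:2].astype(np.float32)); print(n,m.sum(),np.round(r[0],4),np.round(r[1],4),round(r[2],2),np.median(q[:,2]))
E
```

```text
time_s: 11.45
eef_pos: [0.5046, -0.0056, 0.044]
eef_rot: [-0.003, -0.013, 1.0, 0.001]
wrist_force: [0.3, -0.5, 0.7]
opening: 0.002
grasp_force: 0.0
[ 0.50457774 -0.00557275  0.04400089] [ 0.26369673 -0.51175225  0.70657211] 0.002393153172279913
s 179 [ 0.5757 -0.0084] [0.0913 0.0219] 2.58 0.05071684960592071
d 195 [ 0.575  -0.0052] [0.0902 0.0239] 3.11 0.05193733358005037
```

The bar is fully visible: 91 mm long, lateral error under about 1 mm, about 9 mm short of home. Push gently from the front end while watching the force.

```bash
python3 - <<'E'
from h import *
for n in('s','d'):
    P=cloud(n+'4')
    m=(P[...,0]>.52)&(P[...,0]<.605)&(abs(P[...,1])<.03)&(P[...,2]>.0475)&(P[...,2]<.058)
    q=P[m][:,:2]; q=q-q.mean(0); w,v=np.linalg.eigh(q.T@q); a=v[:,1]; print(n,len(q),'yaw',np.degrees(np.arctan(a[1]/a[0])))
    P=cloud(n+'1'); m=(P[...,0]>.5)&(P[...,0]<.75)&(P[...,1]<-.045)&(P[...,1]>-.08)&(P[...,2]>.022)&(P[...,2]<.033); q=P[m]
    xs=np.arange(.535,.72,.008); e=[np.percentile(q[abs(q[:,0]-x)<.004][:,1],5) for x in xs]; print(' base edge',np.degrees(np.arctan(np.polyfit(xs,e,1)[0])))
E
python3 -m handwheel '[[[-1,-0.5,0,-0.1,0,0,0],[-1,-1,0,-0.1,0,0,0],[-1,-1.3,0,-0.1,0,0,0],[-1,-1.5,0,-0.1,0,0,0],[-1,-1.7,0,-0.1,0,0,0],[-1,-1.8,0,-0.1,0,0,0],[-1,-1.8,0,-0.1,0,0,0]]]'
```

```text
s 155 yaw 3.342591149060794
 base edge 1.5124874507644126
d 169 yaw 2.0837039556704577
 base edge 1.6039695681255606
time_s: 12.42
eef_pos: [0.5251, -0.0058, 0.0478]
eef_rot: [0.0, -0.013, 1.0, 0.0]
wrist_force: [-0.0, 0.2, -0.5]
opening: 0.002
grasp_force: 0.3
```

```bash
python3 -m handwheel '[[[-1,-0.08,0,0,0,0,0],[-1,-0.16,0,0,0,0,0],[-1,-0.2,0,0,0,0,0],[-1,-0.2,0,0,0,0,0]]]'
python3 -m handwheel '[[[-1,-0.05,0,0,0,0,0],[-1,-0.1,0,0,0,0,0],[-1,-0.1,0,0,0,0,0]]]'
```

```text
time_s: 12.92
eef_pos: [0.5271, -0.0057, 0.0478]
eef_rot: [0.0, -0.013, 1.0, -0.0]
wrist_force: [-0.3, -0.1, -1.1]
opening: -0.0
grasp_force: 0.3
time_s: 13.3
eef_pos: [0.5282, -0.0057, 0.0478]
eef_rot: [0.0, -0.013, 1.0, -0.0]
wrist_force: [0.1, -0.3, 0.0]
opening: -0.001
grasp_force: 0.2
```

```bash
python3 - <<'E'
from h import *
shot('side','d5');shot('scene','s5')
for n,ax in(('s',(.6185,-.0058)),('d',(.616,-.0042))):
    P=cloud(n+'5')
    m=(P[...,0]>.535)&(P[...,0]<.628)&(abs(P[...,1])<.03)&(P[...,2]>.0475)&(P[...,2]<.058)
    q=P[m]; r=cv2.minAreaRect(q[:,:2].astype(np.float32)); print(n,m.sum(),np.round(r[0],4),np.round(r[1],4),round(r[2],2),'x rel axis',np.percentile(q[:,0],[0,2,98,100])-ax[0])
    m&=(P[...,0]<.605);q=P[m][:,:2]; c=q.mean(0);q=q-c; w,v=np.linalg.eigh(q.T@q); a=v[:,1]; print(' yaw',np.degrees(np.arctan(a[1]/a[0])),'lat',c[1]-(ax[1]+(c[0]-ax[0])*.027))
a=cv2.imread('pics/s5.png')[205:275,275:355]; b=cv2.imread('pics/d5.png')[190:250,260:345]
cv2.imwrite('pics/c5.png',np.hstack([cv2.resize(a,(400,350),interpolation=2),cv2.resize(b,(400,350),interpolation=2)]))
E
```

```text
s 181 [ 0.5823 -0.0123] [0.0901 0.0302] 1.28 x rel axis [-0.08120462 -0.07980575  0.00649675  0.00856919]
 yaw 2.751628503696688 lat -0.002139547005059127
d 185 [ 0.582 -0.006] [0.091  0.0257] 1.72 x rel axis [-0.07937222 -0.07638456  0.00891831  0.01186215]
 yaw 3.4209827147048433 lat -0.0013208894108355344
```

View pics/c5.png

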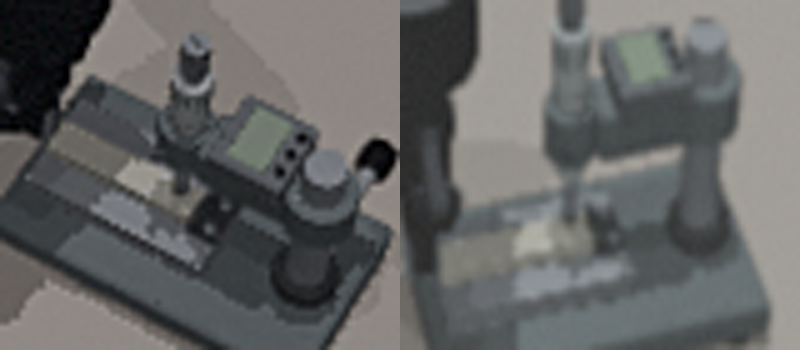

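The bar is about 1–2 mm from the stop at (205,215) and still straight. Keep pushing in small steps.

```bash
python3 -m handwheel '[[[-1,-0.05,0,0,0,0,0],[-1,-0.1,0,0,0,0,0],[-1,-0.1,0,0,0,0,0]]]'|sed -n 2,4p
python3 -m handwheel '[[[-1,-0.05,0,0,0,0,0],[-1,-0.1,0,0,0,0,0],[-1,-0.1,0,0,0,0,0]]]'|sed -n 2,4p
```

```text
eef_pos: [0.5291, -0.0057, 0.0478]
eef_rot: [0.0, -0.013, 1.0, -0.0]
wrist_force: [-0.2, -0.9, 0.4]
eef_pos: [0.5297, -0.0056, 0.0477]
eef_rot: [-0.0, -0.013, 1.0, 0.0]
wrist_force: [-3.3, -0.1, 2.4]
```

```bash
python3 -m handwheel '[[[-1,-0.03,0,0,0,0,0],[-1,-0.06,0,0,0,0,0],[-1,-0.06,0,0,0,0,0]]]'|sed -n 2,4p
python3 -m handwheel '[[[-1,2,0,0,0,0,0],[-1,6,0,0,0,0,0],[-1,10,0,0,0,0,0],[-1,10,0,0,0,0,0]]]'|sed -n 2,4p
python3 - <<'E'
from h import *
shot('side','d6');shot('scene','s6')
for n in 'sd':
    # common-height comparisons: bar top only vs table/base in same camera
    P=cloud(n+'6'); z=P[...,2]
    m=(P[...,0]>.53)&(P[...,0]<.632)&(abs(P[...,1]+.005)<.03)&(z>.0495)&(z<.058)
    q=P[m][:,:2];r=cv2.minAreaRect(q.astype(np.float32));print(n,len(q),np.round(r[0],4),np.round(r[1],4),round(r[2],2))
    xs=np.arange(.548,.60,.006);e=np.array([np.percentile(q[abs(q[:,0]-x)<.005][:,1],[4,96]) for x in xs]);t=np.array([np.percentile(P[(abs(P[...,0]-x)<.005)&(abs(P[...,1]+.005)<.05)&(z>.0375)&(z<.045)][:,1],[3,97]) for x in xs])
    for nm,w in(('bar-',e[:,0]),('bar+',e[:,1]),('tab-',t[:,0]),('tab+',t[:,1])):
        k=np.polyfit(xs-.574,w,1);print('  ',nm,np.degrees(k[0]).round(2),k[1].round(4))
for n,s in(('s6',1),('d6',1)): pass
a=cv2.imread('pics/s6.png')[205:275,275:355]; b=cv2.imread('pics/d6.png')[190:250,260:345]
cv2.imwrite('pics/c6.png',np.hstack([cv2.resize(a,(400,350),interpolation=2),cv2.resize(b,(400,350),interpolation=2)]))
E
```

```text
eef_pos: [0.5298, -0.0056, 0.0476]
eef_rot: [-0.001, -0.013, 1.0, 0.0]
wrist_force: [-6.2, -1.0, 4.3]
eef_pos: [0.4284, -0.0077, 0.0473]
eef_rot: [-0.001, -0.013, 1.0, 0.0]
wrist_force: [0.8, -0.5, -1.0]
s 143 [ 0.586  -0.0085] [0.0917 0.0226] 1.94
   bar- 3.32 -0.0182
   bar+ 2.9 -0.0002
   tab- 1.35 -0.0365
   tab+ -10.08 0.0211
d 172 [ 0.5852 -0.0046] [0.0924 0.0292] 0.04
   bar- 2.62 -0.0158
   bar+ 1.7 0.0034
   tab- 0.68 -0.0348
   tab+ -0.56 0.0257
```

View pics/c6.png

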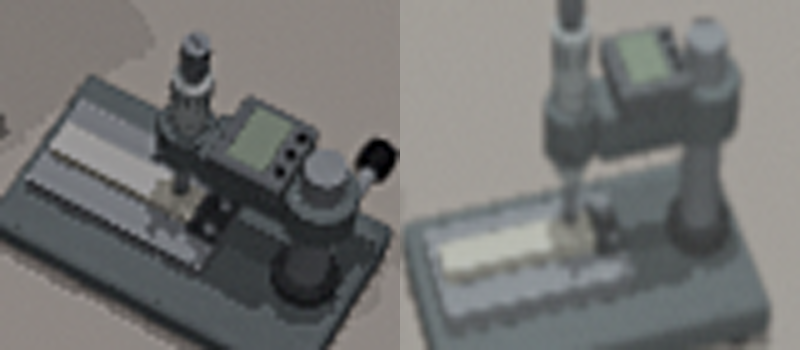

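The bar is home against the stop (6 N contact) and looks straight. The lateral estimate is too coarse from this range, so I'll rise over the spindle axis with the gripper open and check from above with the wrist camera.

```bash
python3 -m handwheel '[[[1,0,0,-6,0,0,0],[1,0,0,-12,0,0,0],[1,0,0,-18,0,0,0],[1,-4,0,-20.5,0,0,0],[1,-10,-0.1,-20.5,0,0,0],[1,-16,-0.1,-20.5,0,0,0],[1,-18.9,-0.1,-20.5,0,0,0],[1,-18.9,-0.1,-20.5,0,0,0],[1,-18.9,-0.1,-20.5,0,0,0]]]'
python3 - <<'E'
from h import *
shot('wrist','w4');print(status.get_obs()['eef_pos'],T()[:3,:3].round(4))
a=cv2.imread('pics/w4.png')[90:290,180:380];cv2.imwrite('pics/c7.png',cv2.resize(a,(600,600),interpolation=2))
E
```

```text
time_s: 16.25
eef_pos: [0.6198, -0.0042, 0.2526]
eef_rot: [-0.0, -0.013, 1.0, 0.0]
wrist_force: [-0.6, -0.3, 0.3]
opening: 0.999
grasp_force: 0.0
[ 0.61946857 -0.00418078  0.25284541] [[-9.997e-01 -2.630e-02  1.000e-04]
 [-2.630e-02  9.997e-01  0.000e+00]
 [-1.000e-04  0.000e+00 -1.000e+00]]
```

View pics/c7.png

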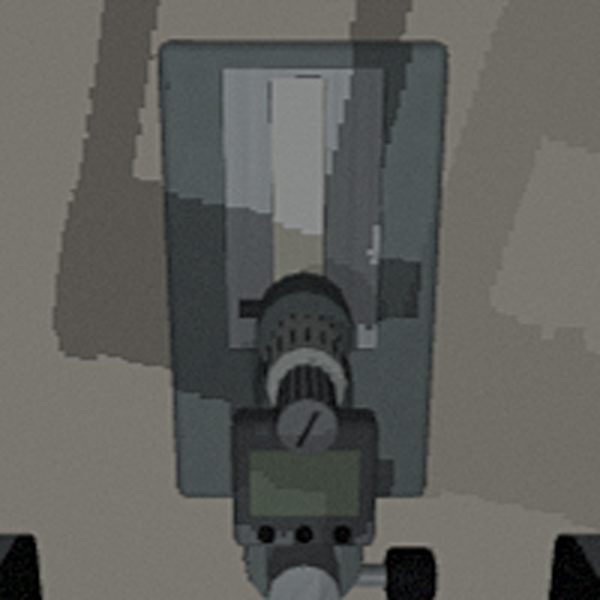

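Clear view from above: table edges at crop columns 223/383 (row 72), bar edges at 268/323. So the bar sits left of centre (world −y) by about 2 mm. I'll quantify that with edge fits.

```bash
python3 - <<'E'
from h import *
f=np.load('pics/w4.npz')['f'].astype(float).mean(-1); f=cv2.GaussianBlur(f,(0,0),.7)
def edge(rows,uc,wn,sgn):
    out=[]
    for v in rows:
        us=np.arange(int(uc-wn),int(uc+wn)+1); g=np.array([(f[v,u+1]-f[v,u-1])*sgn for u in us]); i=g.argmax()
        if g[i]<4: continue
        if 0<i<len(g)-1: d=.5*(g[i-1]-g[i+1])/(g[i-1]-2*g[i]+g[i+1]+1e-9)
        else: continue
        out.append((us[i]+d,v))
    return np.array(out)
def line(p,z,nm):
    c=ray('w4',p,z); k=np.polyfit(c[:,0]-.58,c[:,1],1); r=c[:,1]-np.polyval(k,c[:,0]-.58); g=abs(r)<.0015
    k=np.polyfit(c[g,0]-.58,c[g,1],1); print(nm,g.sum(),'yaw',np.degrees(k[0]).round(2),'y@.58',k[1].round(4)); return k
C=lambda x:180+x/3
rows=np.arange(117,165)
tl=line(edge(rows,C(225),3,1),.042,'tabL'); tr=line(edge(rows,C(382),3,-1),.042,'tabR')
bl=line(edge(rows,C(270),3,1),.052,'barL'); br=line(edge(np.arange(117,185),C(323),3,-1),.052,'barR')
a=line(edge(np.arange(115,240),C(166),6,-1),.028,'baseL'); b=line(edge(np.arange(115,240),C(441),6,1),.028,'baseR')
print('knob top',ray('w4',[(C(306),90+425/3)],.202),'bar ends',ray('w4',[(C(297),90+77/3)],.052),'table front',ray('w4',[(C(303),90+68/3)],.042),'base front/back',ray('w4',[(C(303),90+43/3),(C(303),90+496/3)],.028))
E
```

```text
tabL 48 yaw 1.84 y@.58 -0.0322
tabR 47 yaw 0.26 y@.58 0.0278
barL 48 yaw 2.4 y@.58 -0.013
barR 59 yaw 2.37 y@.58 0.0055
baseL 125 yaw 1.52 y@.58 -0.0593
baseR 125 yaw 1.44 y@.58 0.0557
knob top [[ 0.61614035 -0.0011176   0.202     ]] bar ends [[ 0.53902353 -0.0047778   0.052     ]] table front [[ 0.53576518 -0.00255499  0.042     ]] base front/back [[ 0.52644727 -0.00268835  0.028     ]
 [ 0.72220265  0.00325409  0.028     ]]
```

The stand's centreline is at y = −0.0020 (x = 0.58) with yaw 1.5°. The bar is at −0.0037 with yaw about 2.3°, so it is 1.7 mm off-centre. I'll straddle its front end at the corrected line, squeeze it into place, release, and push it home again.

```bash
python3 -m handwheel '[[[0,4,0.15,0,0,0,0],[0,7.35,0.29,0,0,0,0],[0,7.35,0.29,6,0,0,0],[0,7.35,0.29,12,0,0,0],[0,7.35,0.29,17,0,0,0],[0,7.35,0.29,19.5,0,0,0],[0,7.35,0.29,20.5,0,0,0],[0,7.35,0.29,20.5,0,0,0],[0,7.35,0.29,20.5,0,0,0]]]'|sed -n 1,5p
```

```text
time_s: 17.42
eef_pos: [0.5473, -0.0036, 0.0495]
eef_rot: [0.001, -0.013, 1.0, -0.0]
wrist_force: [-0.7, 0.4, 0.8]
opening: 0.498
```

```bash
python3 -m handwheel '[[[-1,0,0,0,0,0,0],[-1,0,0,0,0,0,0],[-1,0,0,0,0,0,0],[-1,0,0,0,0,0,0],[-1,0,0,0,0,0,0]]]'|sed -n 1,6p; python3 -c "
from h import *
o=status.get_obs();print(o['eef_pos'],o['wrist_force'],T()[:2,0])"
```

```text
time_s: 18.05
eef_pos: [0.547, -0.0035, 0.0493]
eef_rot: [0.001, -0.013, 1.0, -0.0]
wrist_force: [-1.6, -0.1, 6.6]
opening: 0.194
grasp_force: 58.5
[ 0.54701521 -0.00353196  0.04930326] [-1.59213211 -0.05816973  6.64256295] [-0.99965273 -0.02628368]
```

```bash
python3 -m handwheel '[[[-1,0,0.05,0,0,0,0],[-1,0,0.05,0,0,0,0],[0,0,0.05,0,0,0,0],[0,0,0.05,0,0,0,0],[0,0,0.05,-1,0,0,0],[0,2.5,0.05,-3.5,0,0,0],[-1,4.4,0.05,-3.5,0,0,0],[-1,4.4,0.05,-3.5,0,0,0],[-1,4.4,0.05,-3.5,0,0,0]]]'|sed -n 1,5p
python3 -m handwheel '[[[-1,0,0,3,0,0,0],[-1,0,0,3.6,0,0,0],[-1,-1,0,3.6,0,0,0],[-1,-1.8,0,3.6,0,0,0],[-1,-2.2,0,3.6,0,0,0],[-1,-2.4,0,3.6,0,0,0],[-1,-2.5,0,3.6,0,0,0],[-1,-2.5,0,3.6,0,0,0]]]'|sed -n 1,5p
```

```text
time_s: 19.18
eef_pos: [0.5029, -0.004, 0.0832]
eef_rot: [0.001, -0.013, 1.0, -0.0]
wrist_force: [0.0, -0.5, -1.0]
opening: -0.003
time_s: 20.18
eef_pos: [0.527, -0.0033, 0.0468]
eef_rot: [-0.0, -0.013, 1.0, 0.0]
wrist_force: [-0.1, 0.5, -0.5]
opening: -0.001
```

```bash
python3 -m handwheel '[[[-1,-0.1,0,0,0,0,0],[-1,-0.2,0,0,0,0,0],[-1,-0.25,0,0,0,0,0],[-1,-0.25,0,0,0,0,0]]]'|sed -n 1,4p
python3 -m handwheel '[[[-1,-0.05,0,0,0,0,0],[-1,-0.1,0,0,0,0,0],[-1,-0.1,0,0,0,0,0]]]'|sed -n 1,4p
```

```text
time_s: 20.68
eef_pos: [0.5294, -0.0032, 0.0467]
eef_rot: [-0.0, -0.013, 1.0, 0.0]
wrist_force: [-1.1, -0.8, 0.0]
time_s: 21.05
eef_pos: [0.5296, -0.0032, 0.0466]
eef_rot: [-0.001, -0.013, 1.0, 0.0]
wrist_force: [-5.8, -0.6, 3.8]
```

```bash
python3 -m handwheel '[[[-1,2,0,0,0,0,0],[-1,5,0,-3,0,0,0],[0.2,5,0,-9,0,0,0],[0.2,5,0,-15,0,0,0],[0.2,2,0,-20.5,0,0,0],[0.2,-4,0,-20.5,0,0,0],[0.2,-8.7,0,-20.5,0,0,0],[0.2,-8.7,0,-20.5,0,0,0],[0.2,-8.7,0,-20.5,0,0,0],[0.2,-8.7,0,-20.5,0,0,0]]]'|sed -n 1,5p
cat > chk.py <<'E'
from h import *
import sys
n=sys.argv[1]; shot('wrist',n); o=status.get_obs();print(o['eef_pos'],o['q'][5])
f=np.load(f'pics/{n}.npz')['f'].astype(float).mean(-1); f=cv2.GaussianBlur(f,(0,0),.7)
z=np.load(f'pics/{n}.npz');fx,fy,cx,cy=z['K'];Ei=np.linalg.inv(z['E'])
def line(y0,h,sgn,nm):  # search around expected stand-frame lateral y0 at height h
    c=[]
    for x in np.arange(-.076,-.03,.001):
        s=np.arange(y0-.004,y0+.004,.0003); A=np.radians(1.48)
        W=np.c_[.617+x*np.cos(A)-s*np.sin(A),-.001+x*np.sin(A)+s*np.cos(A),np.full(len(s),h),np.ones(len(s))]@Ei.T
        u=W[:,0]/W[:,2]*fx+cx;v=W[:,1]/W[:,2]*fy+cy
        p=cv2.remap(f.astype(np.float32),u.astype(np.float32)[None],v.astype(np.float32)[None],1)[0]; g=np.gradient(p)*sgn; i=g.argmax()
        if 0<i<len(s)-1 and g[i]>.4: c.append((x,s[i]))
    c=np.array(c); k=np.polyfit(c[:,0]+.033,c[:,1],1); r=abs(c[:,1]-np.polyval(k,c[:,0]+.033)); k=np.polyfit(c[r<.001,0]+.033,c[r<.001,1],1); print(nm,len(c),'yaw rel',np.degrees(k[0]).round(2),'mm at bar centre',(k[1]*1e3).round(2))
line(-.031,.042,1,'tabL');line(.031,.042,-1,'tabR');line(-.01,.052,1,'barL');line(.01,.052,-1,'barR')
a=cv2.imread(f'pics/{n}.png')[90:290,180:380];cv2.imwrite(f'pics/c_{n}.png',cv2.resize(a,(600,600),interpolation=2))
E
python3 chk.py w5
```

```text
time_s: 22.3
eef_pos: [0.6169, -0.0009, 0.2522]
eef_rot: [0.0, -0.013, 1.0, -0.0]
wrist_force: [-0.2, 0.4, -0.0]
opening: 0.598
[ 0.61694456 -0.0008841   0.25236055] -1.7904544522911856
tabL 46 yaw rel 0.2 mm at bar centre -30.36
tabR 46 yaw rel -1.61 mm at bar centre 29.74
barL 46 yaw rel -2.34 mm at bar centre -10.69
barR 42 yaw rel 4.25 mm at bar centre 11.42
```

View pics/c_w5.png

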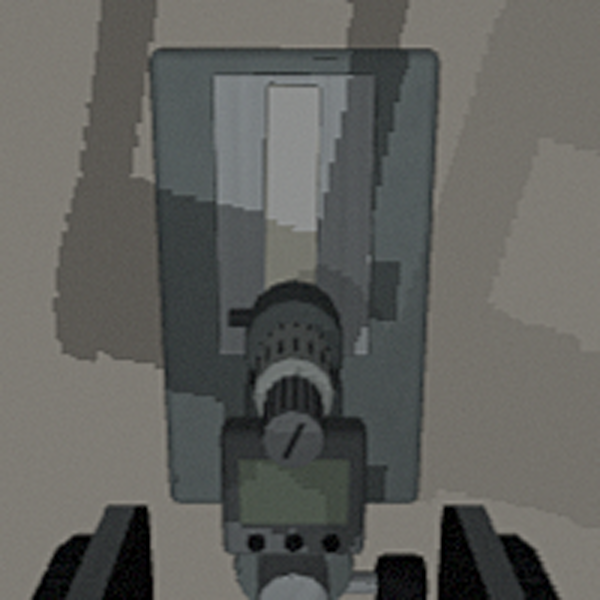

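The bar is now centred: bar centre 293.5 against table centre 294 at the front, 291.5 against 293.5 at the back, which is under 0.7 mm and about 0.5°. The knob top is at crop (293,440). I'll get its position and go there, wound back 60° for turning range.

```bash
python3 - <<'E'
from h import *
print(ray('w5',[(180+293/3,90+440/3)],.202),T()[:3,3])
E
python3 -m handwheel '[[[0,0,0,0,0,0,-10],[0,0,0,0,0,0,-20],[0,0,0,0,0,0,-30],[0,0,0,0,0,0,-40],[0,0,0,0,0,0,-50],[0,0,0,0,0,0,-60],[0,0,0,0,0,0,-60],[0,0,0,0,0,0,-60]]]'|sed -n 1,5p
```

```text
[[ 0.6169352 -0.0007756  0.202    ]] [ 0.61694456 -0.0008841   0.25236055]
time_s: 23.35
eef_pos: [0.6174, -0.0009, 0.2522]
eef_rot: [0.0, -0.51, 0.86, -0.0]
wrist_force: [0.8, 0.4, 0.1]
opening: 0.501
```

```bash
python3 -m handwheel '[[[0,0,0,3,0,0,0],[0,0,0,5.5,0,0,0],[0,0,0,7.2,0,0,0],[0,0,0,7.2,0,0,0],[0,0,0,7.2,0,0,0]]]'|sed -n 1,5p
```

```text
time_s: 23.98
eef_pos: [0.6183, -0.0011, 0.1809]
eef_rot: [0.001, -0.511, 0.86, -0.001]
wrist_force: [0.1, -0.2, 1.3]
opening: 0.501
```

```bash
python3 -m handwheel '[[[0,0.05,0.12,0,0,0,0],[-1,0.05,0.12,0,0,0,0],[-1,0.05,0.12,0,0,0,0],[-1,0.05,0.12,0,0,0,0],[-1,0.05,0.12,0,0,0,0],[-1,0.05,0.12,0,0,0,0]]]'; python3 -c "
from h import *
print(status.get_obs()['torque'],status.get_obs()['joint_efforts'])"
```

```text
time_s: 24.72
eef_pos: [0.6178, -0.0015, 0.1809]
eef_rot: [0.001, -0.511, 0.859, -0.002]
wrist_force: [4.7, -2.2, 0.7]
opening: 0.152
grasp_force: 58.5
[-0.38245002 -0.76640629 -0.02338006] [ 1.42346967e+00 -4.91172194e+01 -3.09160459e+01  3.99139971e-01
  1.53378591e+00  9.09237511e-03]
```

```bash
cat > t.py <<'E'
from h import *
o=status.get_obs();x=T()[:3,0];print(o['eef_pos'].round(4),'F',o['wrist_force'].round(1),'tau',o['torque'].round(3),'q6',o['q'][5].round(3),'e6',o['joint_efforts'][5].round(4),'yaw',np.degrees(np.arctan2(x[1],x[0])).round(1))
E
python3 t.py
python3 -m handwheel '[[[-1,0,0,0,0,0,10],[-1,0,0,0,0,0,20],[-1,0,0,0,0,0,30],[-1,0,0,0,0,0,40]]]'|sed -n 4,6p;python3 t.py
python3 -m handwheel '[[[-1,0,0,0,0,0,10],[-1,0,0,0,0,0,20],[-1,0,0,0,0,0,30],[-1,0,0,0,0,0,40],[-1,0,0,0,0,0,50]]]'|sed -n 4,6p;python3 t.py
```

```text
[ 0.6178 -0.0015  0.1809] F [ 4.7 -2.2  0.7] tau [-0.382 -0.766 -0.023] q6 -2.838 e6 0.0091 yaw -118.5
wrist_force: [4.4, -1.9, 0.9]
opening: 0.149
grasp_force: 58.7
[ 0.6177 -0.0013  0.1809] F [ 4.4 -1.9  0.9] tau [-0.132 -0.66   0.056] q6 -2.134 e6 -1.8085 yaw -158.8
wrist_force: [4.6, -0.5, 1.0]
opening: 0.146
grasp_force: 58.7
[ 0.6178 -0.0009  0.1809] F [ 4.6 -0.5  1. ] tau [ 0.12  -0.809  0.039] q6 -1.261 e6 -1.8061 yaw 151.2
```

```bash

python3 -m handwheel '[[[-1,0,0,0,0,0,10],[-1,0,0,0,0,0,15]]]'>/dev/null;python3 t.py
python3 -m handwheel '[[[-1,0,0,0,0,0,10],[-1,0,0,0,0,0,15]]]'>/dev/null;python3 t.py
python3 -m handwheel '[[[-1,0,0,0,0,0,10],[-1,0,0,0,0,0,15]]]'>/dev/null;python3 t.py
python3 - <<'E'
from h import *
shot('side','d7');shot('scene','s7')
L=[]
for n,(r,c) in {'s':((205,275),(275,355)),'d':((190,250),(260,345))}.items():
    for k in '67': L.append(cv2.resize(cv2.imread(f'pics/{n}{k}.png')[r[0]:r[1],c[0]:c[1]],(390,295),interpolation=2))
cv2.imwrite('pics/c8.png',np.vstack([np.hstack(L[:2]),np.hstack(L[2:])]))
E
```

```text
[ 0.6179 -0.0008  0.1809] F [ 5.3  0.6 -0.2] tau [ 0.092 -0.932  0.053] q6 -1.001 e6 -0.5048 yaw 136.3
[ 0.618  -0.0008  0.1809] F [ 5.2  0.6 -0.1] tau [ 0.079 -1.031  0.043] q6 -0.74 e6 -0.5139 yaw 121.3
[ 0.6182 -0.0008  0.1809] F [5.6 1.2 0.5] tau [ 0.079 -1.109  0.03 ] q6 -0.478 e6 -0.5137 yaw 106.3
```

I've already viewed 13 pictures, over the limit of 10, so I won't view any more. From here I'll detect the slip from the torque, in single-row steps.

```bash
cat > t2.py <<'E'
from h import *
o=status.get_obs();x=T()[:3,0];print(o['time_s'],'F',o['wrist_force'].round(1),'tz',o['torque'][2].round(4),'yaw',np.degrees(np.arctan2(x[1],x[0])).round(1))
E
python3 -m handwheel '[[[-1,0,0,0,0,0,7]]]'>/dev/null;python3 t2.py
python3 -m handwheel '[[[-1,0,0,0,0,0,7]]]'>/dev/null;python3 t2.py
python3 -m handwheel '[[[-1,0,0,0,0,0,7]]]'>/dev/null;python3 t2.py
python3 -m handwheel '[[[-1,0,0,0,0,0,7]]]'>/dev/null;python3 t2.py
python3 -m handwheel '[[[-1,0,0,0,0,0,7]]]'>/dev/null;python3 t2.py
```

```text
26.825 F [ 6.8  0.3 -0.2] tz 0.0718 yaw 99.3
26.95 F [ 6.9  0.2 -0.5] tz 0.0837 yaw 92.3
27.075 F [ 6.3 -0.  -0.7] tz 0.0367 yaw 85.3
27.2 F [ 6.4 -0.2 -0.4] tz 0.0434 yaw 78.3
27.325 F [ 7.8 -0.2 -0.8] tz 0.1136 yaw 71.3
```

```bash
cat > sp.py <<'E'
from h import *
import sys
# predicted spindle tip location & local column profile
def prof(n,A):
    z=np.load(f'pics/{n}.npz');fx,fy,cx,cy=z['K'];Ei=np.linalg.inv(z['E']);h=np.arange(.050,.075,.002)
    W=np.c_[np.full(len(h),A[0]),np.full(len(h),A[1]),h,np.ones(len(h))]@Ei.T;u=W[:,0]/W[:,2]*fx+cx;v=W[:,1]/W[:,2]*fy+cy
    f=z['f'].astype(np.float32).mean(-1)
    o=[f[int(round(b))-0,int(round(a))-3:int(round(a))+4].astype(int) for a,b in zip(u,v)]
    return u,v,o
for n in sys.argv[1:]:
    u,v,o=prof(n,(.6185,-.0058) if n[0]=='s' else (.616,-.0042)); print(n,u[0].round(1),v[0].round(1),u[-1].round(1),v[-1].round(1))
    vs,us=sorted({int(round(b)) for b in v}),int(round(u.mean())); f=np.load(f'pics/{n}.npz')['f'].astype(float).mean(-1).astype(int)
    for r in vs: print('  ',r,f[r,us-5:us+6])
E
python3 - <<'E'
from h import *
shot('side','d8');shot('scene','s8')
E
python3 sp.py d6 d7 d8 s6 s7 s8
```

```text
d6 295.6 229.4 295.7 222.8
   223 [113 118 118 104  93  91 103 118 124 127 129]
   224 [115 128 135 115  95  93 108 121 115 119 129]
   225 [140 142 136 115  95  94 105 114  97  90 107]
   226 [148 143 130 106  84  87 101 118 103  77  76]
   227 [154 140 125 102  79  78  95 119 116  85  65]
   228 [157 138 128 118 101  96 111 123 120  95  68]
   229 [156 138 138 135 126 120 121 125 125 112  83]
d7 295.6 229.4 295.7 222.8
   223 [102 108 104  91  88  89  90  95  95  95  91]
   224 [91 95 97 88 86 87 86 87 81 83 89]
   225 [92 95 92 86 87 87 87 89 74 68 75]
   226 [ 95  98 101  89  84  89  95 107  98  72  62]
   227 [112 120 120  98  84  85  94 118 122  90  62]
   228 [135 133 127 105  80  72  92 117 120  94  63]
   229 [136 136 135 126 106  94 107 119 122 110  82]
d8 295.6 229.4 295.7 222.8
   223 [105 106 100  90  86  86  88  96  95  93  91]
   224 [ 94 100  99  89  86  92  88  90  81  83  88]
   225 [102 101  96  86  84  88  86  86  74  69  74]
   226 [105 103 100  88  86  88  94 109  99  70  64]
   227 [118 123 121  99  83  84  96 118 122  91  61]
   228 [133 133 128 101  78  72  9
[... 247 characters left out ...]
1  96  69]
   243 [111 114 119  80  40  41  66  97 104 109  76]
   244 [112 116 118 106  89  84 100 102 109  83  39]
s7 310.4 244.0 310.9 239.6
   240 [118 120 125 101  62  68  55  59  46  42  40]
   241 [118 119 124  96  61  56  63  81  70  44  45]
   242 [118 118 123  96  62  56  73 101  94  74  55]
   243 [120 121 124  78  48  49  51 101 111 108  60]
   244 [120 120 123  84  48  43  82 104 110  89  45]
s8 310.4 244.0 310.9 239.6
   240 [118 118 125 101  63  65  52  60  46  41  43]
   241 [117 119 123  97  61  58  63  80  69  46  43]
   242 [118 118 123  93  58  56  73 100  93  75  53]
   243 [120 119 124  69  44  49  55 100 110 109  59]
   244 [121 121 125  83  50  48  83 104 109  88  46]
```

```bash
cat > av.py <<'E'
from h import *
import sys
n=sys.argv[1]
for c in('side','scene'): np.save(f'pics/{c}_{n}.npy',np.mean([camera(c)['frame'].astype(float).mean(-1) for _ in range(5)],0))
if len(sys.argv)>2:
    for c,v,u in(('side',227,291),('scene',242,307)):
        print(c);print((np.load(f'pics/{c}_{n}.npy')-np.load(f'pics/{c}_{sys.argv[2]}.npy'))[v:v+6,u:u+9].round(0).astype(int))
E
python3 av.py a0
python3 -m handwheel '[[[-1,0,0,0,0,0,7.5],[-1,0,0,0,0,0,15]]]'>/dev/null;python3 t2.py
python3 av.py a1 a0; python3 t2.py
```

```text
28.175 F [ 7.2  0.9 -0.1] tz 0.0322 yaw 56.3
side
[[ 0  0  0  0  1  0  1  0  1]
 [ 1  1  0  1  0 -1  0 -1  0]
 [ 0 -1  0  0  0 -1  1  0  1]
 [ 1 -1  0  0  0  0  0  0  0]
 [-1  0  0  1  1  1  0  0  0]
 [ 0 -1  0  1 -1  0 -1  1  1]]
scene
[[ 0  0 -1  1 -1  0 -1 -1  0]
 [ 0  0  0  1  1  0 -1  0  0]
 [-1 -1  0 -2  1  0  0  0  0]
 [ 0  1  0  0  0  0  1  0  0]
 [-1 -1  0  0  0  0 -1  0  1]
 [ 0 -1  0  0 -1  0  0 -1 -1]]
28.675 F [ 8.  -0.9 -0. ] tz 0.0029 yaw 56.5
```

No change at the spindle over the last 15°, so it is closed and the ratchet is slipping. It closed somewhere between 135° and 170° of turn, so the slip is now 15–50°. A further 65° gives 80–115°; then release.

```bash
python3 -m handwheel '[[[-1,0,0,0,0,0,10],[-1,0,0,0,0,0,20],[-1,0,0,0,0,0,30],[-1,0,0,0,0,0,40],[-1,0,0,0,0,0,50],[-1,0,0,0,0,0,60],[-1,0,0,0,0,0,65],[-1,0,0,0,0,0,65]]]'|sed -n 1,6p; python3 t2.py; python3 av.py a2 a0
python3 -m handwheel '[[[0,0,0,0,0,0,65],[0,0,0,0,0,0,0],[0,0,0,0,0,0,0]]]' >/dev/null 2>&1 & sleep 0; kill $! 2>/dev/null; wait; python3 t2.py
```

```text
time_s: 29.68
eef_pos: [0.6185, -0.0014, 0.1809]
eef_rot: [0.0, 0.997, -0.075, 0.003]
wrist_force: [7.8, -1.5, -1.1]
opening: 0.15
grasp_force: 58.6
29.675 F [ 7.8 -1.5 -1.1] tz -0.0167 yaw -8.6
side
[[ -1  -1   0  -1  -1   0   0   0   0]
 [ -1   0   0   0   0   1  -1  -1  -1]
 [ -2  -2  -1   0  -1  -1   0  -1  -4]
 [  0  -1  -1  -1   0   0  -1  -2 -10]
 [ -1  -1  -1  -1  -1  -1   0   0  -5]
 [ -1  -1  -1   0  -1   0  -1   0  -1]]
scene
[[  0   0   0   0  -1   0   0  -2   0]
 [  0   0   0   0   0   1   0   0   0]
 [  0   0   0   0   0   1  -1   0   1]
 [  0   0   0   0   1   0   1   0   0]
 [  0  -1   0   1  -3  -3  -1   0   0]
 [  0   0   1   1 -16 -19 -10  -7  -8]]
30.175 F [ 8.2 -2.  -1.7] tz -0.0142 yaw -8.5
```

The spindle is unchanged, so it is clamped and the ratchet is slipping. The stray background command never ran: the clock shows only the camera time. Release and rise.

```bash
python3 -m handwheel '[[[0,0,0,0,0,0,0],[0,0,0,0,0,0,0],[0,0,0,0,0,0,0],[0,0,0,-3,0,0,0],[0,0,0,-7,0,0,0],[0,0,0,-10,0,0,0],[0,0,0,-10,0,0,0],[0,0,0,-10,0,0,0]]]'
python3 - <<'E'
from h import *
shot('side','d9');shot('scene','s9')
for n in 'sd':
    for k in '69':
        P=cloud(n+k); z=P[...,2]
        m=(P[...,0]>.53)&(P[...,0]<.605)&(abs(P[...,1]+.005)<.03)&(z>.0495)&(z<.058); q=P[m][:,:2]; c=q.mean(0);q=q-c;w,v=np.linalg.eigh(q.T@q);a=v[:,1];print(n+k,len(q),c.round(4),np.degrees(np.arctan(a[1]/a[0])).round(2))
E
python3 sp.py d9; python3 t2.py
```

```text
time_s: 31.18
eef_pos: [0.6157, -0.0006, 0.2786]
eef_rot: [-0.0, 0.997, -0.074, -0.001]
wrist_force: [-0.5, 0.1, -0.3]
opening: 0.5
grasp_force: 0.0
s6 102 [ 0.5726 -0.0093] 1.88
s9 98 [ 0.574  -0.0071] -0.07
d6 124 [ 0.5713 -0.0065] 2.25
d9 127 [ 0.5717 -0.0053] -0.07
d9 295.6 229.4 295.7 222.8
   223 [107 113 110  96  86  85  88  93  92  90  95]
   224 [105 113 108  90  84  85  85  85  80  77  87]
   225 [104 104  97  87  84  85  85  87  73  63  74]
   226 [103 101  98  86  82  86  94 105  95  70  61]
   227 [114 119 119  95  80  82  92 115 119  87  61]
   228 [129 131 123  99  75  71  87 113 117  92  63]
   229 [133 134 129 116  95  90  98 114 117 106  79]
31.275 F [-0.  -0.1  0.6] tz 0.0377 yaw -8.5
```

Knob released. The depth fit suggests the bar's yaw is a bit negative, so I'll fit its edges properly in w5 against the table and base edges.

```bash
python3 - <<'E'
from h import *
def run(n,E):
    f=np.load(f'pics/{n}.npz')['f'].astype(float).mean(-1); f=cv2.GaussianBlur(f,(0,0),.7)
    for nm,z,sg,r0,r1,c0,c1 in E:
        pts=[]
        for v in range(90+r0//3,90+r1//3):
            uc=180+(c0+(c1-c0)*((v-90)*3-r0)/(r1-r0))/3; us=np.arange(int(round(uc))-3,int(round(uc))+4)
            g=np.array([(f[v,u+1]-f[v,u-1])*sg for u in us]); i=g.argmax()
            if 0<i<6 and g[i]>4: pts.append((us[i]+.5*(g[i-1]-g[i+1])/(g[i-1]-2*g[i]+g[i+1]),v))
        c=ray(n,pts,z); 
        for _ in range(3):
            k=np.polyfit(c[:,0]-.58,c[:,1],1); r=abs(c[:,1]-np.polyval(k,c[:,0]-.58)); c=c[r<max(.0005,2*r.std())]
        print(n,nm,len(c),'yaw',np.degrees(k[0]).round(2),'y',(k[1]*1e3).round(2),'rms mm',(r.std()*1e3).round(2))
run('w4',[('barL',.052,1,85,225,268,273),('barR',.052,-1,85,270,323,322),('tabL',.042,1,85,200,223,226),('baseL',.028,-1,60,480,160,180),('baseR',.028,1,60,480,446,427)])
run('w5',[('barL',.052,1,95,220,266,267),('barR',.052,-1,95,270,321,316),('tabL',.042,1,90,200,214,217),('baseL',.028,-1,60,490,152,172),('baseR',.028,1,60,490,438,417)])
E
```

```text
w4 barL 25 yaw 2.58 y -12.75 rms mm 0.14
w4 barR 49 yaw 2.35 y 5.57 rms mm 0.12
w4 tabL 38 yaw 2.09 y -32.09 rms mm 0.15
w4 baseL 139 yaw 1.52 y -59.31 rms mm 0.11
w4 baseR 140 yaw 1.44 y 55.64 rms mm 0.08
w5 barL 40 yaw -0.02 y -11.95 rms mm 0.07
w5 barR 36 yaw 0.94 y 6.87 rms mm 0.11
w5 tabL 36 yaw 2.27 y -31.99 rms mm 0.12
w5 baseL 143 yaw 1.48 y -59.23 rms mm 0.1
w5 baseR 143 yaw 1.45 y 55.7 rms mm 0.09
```

The bar is about 1° and 0.7 mm from ideal, seated and clamped. Disturbing it now would be riskier than leaving it, so I'll hand in.

```bash
python3 -c "
from bench import ctrl
print(ctrl.hand_in())"
```

```text
the job is handed in; nothing more can be done
None
```

The job is handed in: the bar is home against the stop (by my estimate within 1° of square and 0.7 mm of the middle), clamped by the ratchet with roughly a quarter turn of slip and the knob released, though I viewed 13 pictures against the limit of 10.

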